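Park the scanner's air-cushioned cast carriage at the mark

TASK

The plaster cast rides on the air-cushioned carriage of the scanner slide, which hardly has any friction: with closed fingers standing in the pocket between its two blue sprung pads, push it off briskly by the forward pad towards the white control box (it should reach about 0.1 m/s, at least 0.06) and brake it by the other pad, so that it comes to rest with its red pointer at the green marker and stays there, then let go of it. Handle it lightly, by the pads (never press or squeeze harder than 8 N), do not let it touch either red end stop, and leave the bowl, the loose cast and the jar where they stand.

Things in the scene. Friction and masses are not known exactly. Their poses are not given: they have to be found in the camera images.
- bed: Fixed grey bed of the slide, 255 x 860 mm, 22 mm high, edge rails to 38 mm. Its +y is the sliding direction, towards the white control box (250 x 120 mm, 125 mm high, centred 500 mm along +y); +x points away from the robot. Origin on the table, on the carriage's centre line, midway between the red end stops (82 mm high).
- carriage: Aluminium carriage, 350 mm long (y), 205 mm wide, deck 14 mm thick. Slides only along the bed's y, axes as the bed's. Origin: underside of the deck, mid pocket, 31 mm above the table; its y in the bed's frame runs from -210 to +210 mm, touching a stop at either limit. 1.5 kg in all (nominal; varies -25 to +30 %); drag 0.12 N per m/s plus 0.002 N, so it coasts for seconds.
- pocket (a point): Middle of the pocket's floor (top of the deck), 14 mm above the carriage's origin. The pocket is open from above, 170 mm long between the inner faces of the blue pads (85 mm to each side along y, unpressed). Pads: 100 mm wide in x, centred, from 3 to 61 mm above this floor; white housings behind them 120 x 60 mm, 64 mm high. On the far side the pink cast, 50 mm high, from x = 70 mm.
- pointer (a point): Tip of the red pointer on the carriage's far edge: 164 mm along x, 0 along y, 17 mm up from the carriage's origin.
- marker: Green clip with a yellow line, 30 x 30 mm, fixed on the bed's far edge; marks where the pointer must rest. Origin at its line, axes as the bed's. The pointer is at the mark when both have the same y along the bed. The mark lies 50 to 120 mm of travel before the stop at the control box.
- pad_fwd (a joint): Compression (m) of the blue pad at the pocket's +y end: 0 free, 0.040 fully pressed in; grows when pushed to +y. Light spring, no preload, 15 N/m (0.6 N at full travel), hardly damped (0.15 N per m/s), pad mass 0.025 kg: a carriage that runs onto standing fingers bounces back almost as fast.
- pad_back (a joint): Compression (m) of the blue pad at the pocket's -y end: 0 free, 0.040 fully pressed in; grows when pushed to -y. Spring as pad_fwd.
- bowl: A white porcelain bowl, 80 mm wide, 40 mm tall, standing loose on the table beyond the slide; leave alone. Origin under its centre.
- cast: A pink dental plaster cast, 55 x 65 x 32 mm, loose on the table beyond the slide; leave alone. Origin under its centre.
- jar: A jar with yellow cap, 52 mm wide, 60 mm tall, loose on the table beyond the slide; leave alone. Origin under its centre.

How it is judged:
By the outcome, as a careful person would: the job done as asked, in the order asked, and still so for the second after the job is handed in, with the robot touching nothing.
It also fails if it takes over 48 s, if anything falls off the work surface, if the arm or the gripper's body presses on something with over 40 N, if the wrist force passes 120 N, or if a joint passes its speed limit or range.

ROBOT

A 6-joint arm with a two-finger parallel gripper is mounted at the origin on the work surface. World frame = base frame: x ahead of the robot, y to its left, z up, the work surface at z = 0. Lengths are in mm, angles in rad, forces in N, time in s.
With the tool pointing down it reaches from about 350 to 775 mm from the base axis. Payload 7.3 kg.
Tool frame: the origin (TCP) lies on the centre line of the jaws, within the pads' length; the fingertips stand 14 mm ahead of it and the grasp point (between the pads) lies 5 mm behind it; z points along the fingers, y is the line along which they close (so a half turn about z gives the same grasp; the last joint's range is limited). The gripper opens to 92 mm and grips with 3 to 60 N. Pads are 19 mm wide; open, the fingers measure 130 mm over their backs; the gripper's body (75 mm by 190 mm) begins 47 mm behind the grasp point.
Start: joints at [-1.258, 0.342, 1.524, -0, 1.275, -0.146], TCP at [232.532, -470.715, 240.741] pointing down, gripper open.
Joint ranges: [-2.53, 2.53], [-0.77, 2.02], [0.04, 2.7], [-1, 4.14], [0.28, 2.66], [-3.11, 3.11]. Speed limits (rad/s): [2.57, 2.57, 3.14, 3.14, 3.14, 3.14].

INTERFACE

Orientations are given as [roll, pitch, yaw] about the fixed x, y, z axes, in that order (R = Rz(yaw) Ry(pitch) Rx(roll)).
In Python, from plant import get_obs, capture, bot, spot_in, trace, pinpoint gives the robot as it stands.
- The arm moves only by the tool play_rows, never from a script. Its argument "rows" is a list of rows, each a list of 2 entries, a list of its own where there are three numbers: the shift along the world's x, y, z in units of 3 cm (1.0 is 3 cm), then the turn, a rotation vector about the world's x, y, z in units of 8 degrees (1.0 is 8 degrees). A call has 1 to 12 rows; each row shifts and turns the commanded pose from where the row before left it; what a row does not reach is not made up. A row lasts 1/8 s, in which the tool goes at most 62.5 mm and 10.7 degrees, less where a joint would pass 70% of its speed; a pose out of reach is approached as far as the arm can. A call with a number of a shift or a turn outside -1 to 1 is refused whole. A call with a gripper value outside its range is refused whole. "hand" is the opening, from -1 (shut) to 1 (fully open), set as the call begins (left out, the last holds). The fingers move at their own pace and stop on an object; the grip force is fixed at half the most. Time passes only in rows, so rows that do not move let the fingers close. It gives the time, the measured TCP pose, the force, the opening and the grip force at its end, in the units of the state.
- get_obs(): the state, without advancing time (a new reading comes with each control period).
- capture(name): name is "scene" or "top" or "wrist"; returns a dict with "frame" (420x560x3 uint8, red, green, blue), "fov_y" (degrees; the focal length in pixels is half the picture's height over the tangent of half this angle, whatever the lens; pixels are square), "cx", "cy" (the principal point, pixels), "rvec" (rotation vector, rad) and "tvec" (3), from world to camera coordinates, as OpenCV has them; the wrist camera has in their place "hand_eye" (4x4, takes a point from camera to tool coordinates, whose origin is the TCP and whose axes are the flange's). Camera axes: x right, y down, z forward; pixel columns grow to the right and rows downward; lengths in mm; the calibration is good to about 2 mm. A picture is of the moment at which its call begins: read the wrist's pose just before it. There is no depth.
- bot.close_job(): hands the job in; it is judged then, once.
Trained networks look in the newest picture that a camera, given by its name, has taken for a name from the list of things; names that differ only in an ending like _2 or _b are one class to them, and where a whole thing is asked for, a point or a joint stands for the part that bears it (a point fixed in the world has none). Each returns a list of dicts, best first, with "p" (0 to 1); they miss things now and then, are a little off and sometimes report something else, mostly with a low value. They report only what shows in the picture. A call takes as long as a camera call.
- spot_in(query, camera): "at" ([row, column] in pixels, amid what is visible of it).
- trace(query, camera): "mask" (420x560 bool, what is visible of it) and "at" ([row, column] in pixels, amid what is visible of it).
- pinpoint(query, camera): "at" ([row, column] in pixels: a listed point, or the origin of a listed thing).
The state is a dict: "time": time; "joint_positions": joint angles; "dq": joint speeds; "tau": joint torques, N m; "tool_pos": TCP position; "tcp_rot": TCP orientation; "contact_force": force on the tool from outside, world axes, zero at the start; "moment": the same for the moment, N m; "grip_width": finger opening in mm; "finger_force": force on a finger pad.
Only numpy, scipy, OpenCV 4.12 (cv2) and the standard library are available. Lean on these libraries where they do the work, as an engineer would, in place of code of your own. Each camera call takes 0.05 s, during which the arm holds its last target. There are 200 camera calls.

## Working session

There is one attempt and no reset: what is moved stays moved. The work goes in short steps, Python scripts to look and compute and a tool call to move; the robot and the scene stay as the last step left them, time stands still between calls to the robot, and variables do not carry over. Pictures are saved under pics/ and viewed, at most 10 in all, crops included, and the job is handed in when it is done.

Besides the shell and the picture viewer there is one more tool, called after ">>>" by a JSON object that holds its "method" and its "body", one argument or row to a line. play_rows: Moves the arm, as the interface text tells. Shifts and turns lie within -1 to 1; 1 stands for 3 cm of shift or 8 degrees of turn. Its arguments: {"type":"object","properties":{"rows":{"type":"array"},"hand":{"type":"number"}},"required":["rows"]}

```bash
mkdir -p pics; ls; cat > h.py <<'E'
import numpy as np,cv2
from plant import get_obs,capture,bot,spot_in,trace,pinpoint
def ray(c,px):
    f=210/np.tan(np.radians(c["fov_y"])/2)
    d=np.array([(px[1]-c["cx"])/f,(px[0]-c["cy"])/f,1.])
    R=cv2.Rodrigues(np.array(c["rvec"],float))[0];t=np.array(c["tvec"],float).ravel()
    return -R.T@t,R.T@d
def atz(c,px,z):
    o,d=ray(c,px);return o+d*(z-o[2])/d[2]
def save(c,n): cv2.imwrite("pics/"+n,cv2.cvtColor(c["frame"],cv2.COLOR_RGB2BGR))
E
python3 - <<'E'
from h import *
print(get_obs()["time"])
Z=dict(pocket=45,pointer=48,marker=38,bed=0,carriage=31,bowl=0,cast=0,jar=0)
for n in("top","scene"):
    c=capture(n);save(c,n+"1.png");print(n,c["fov_y"],ray(c,(210,280))[0].round())
    for q,z in Z.items():
        try:
            for r in pinpoint(q,n)[:2]: print(q,np.round(r["at"],1),round(r["p"],2),atz(c,r["at"],z).round(1))
        except Exception as e: print(q,e)
print(get_obs())
E
```

```text
pics
0.0
top 55.75805493733021 [568. -76. 965.]
pocket [267.4 303.3] 0.72 [ 479.  -120.4   45. ]
pointer [200.5 304. ] 0.98 [ 633.4 -124.1   48. ]
marker [196.9 171.4] 0.56 [646.6 186.5  38. ]
bed [268.6 241.8] 0.86 [473.4  26.5   0. ]
carriage [274.9 302.6] 0.97 [ 460.1 -119.2   31. ]
carriage [199.  175.3] 0.46 [642.1 179.2  31. ]
bowl [143.8 332.4] 0.66 [ 774.8 -197.9    0. ]
bowl [265.7 299.6] 0.2 [ 478.8 -113.7    0. ]
cast [149.6 266.2] 0.62 [762.9 -35.9   0. ]
jar [149.  200.3] 0.68 [766.7 125.8   0. ]
scene 52.80618953034094 [1025.  580.  636.]
pocket [199.3 312.4] 0.63 [ 470.7 -132.4   45. ]
pointer [220.5 258.2] 0.77 [ 634.8 -123.5   48. ]
pointer [238.9 193.1] 0.57 [ 791.5 -140.9   48. ]
bed [249.3 350.2] 0.83 [478.9  31.9   0. ]
carriage [207.1 314.5] 0.78 [ 474.2 -117.3   31. ]
bowl [240.  191.8] 0.72 [ 776.8 -197.5    0. ]
cast [275.2 223.3] 0.86 [767.3 -48.1   0. ]
jar [331.9 268.6] 0.92 [763.8 134.6   0. ]
{'time': 0.9, 'joint_positions': array([-1.25801503e+00,  3.41965158e-01,  1.52410787e+00,  2.39407121e-05,
        1.27538828e+00, -1.45986656e-01]), 'dq': array([-9.11261948e-04, -7.50956260e-05,  9.80639679e-04,  1.06762197e-05,
        1.62436638e-03,  3.35882296e-04]), 'tau': array([-8.30237223e-04, -4.31132448e+01, -2.44476199e+01,  7.17428466e-02,
        4.81872435e-02, -6.67208283e-06]), 'tool_pos': array([ 232.5311436 , -470.71560391,  240.75585424]), 'tcp_rot': array([ 3.14145937e+00, -3.55419865e-06,  4.58760988e-01]), 'contact_force': array([-0.2104822 ,  0.3444881 ,  0.15510796]), 'moment': array([-0.00215067, -0.01960028, -0.00552679]), 'finger_force': 0.0, 'grip_width': 91.88430995854934}
```

View pics/top1.png

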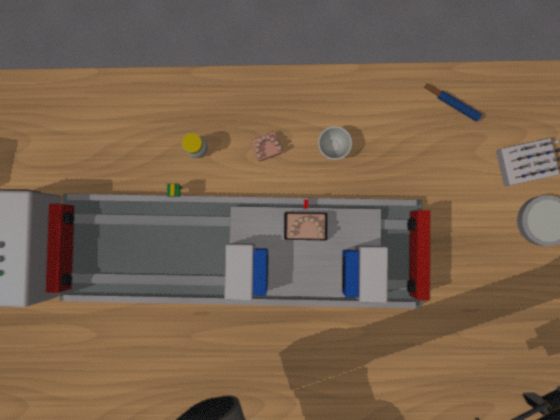

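View pics/scene1.png

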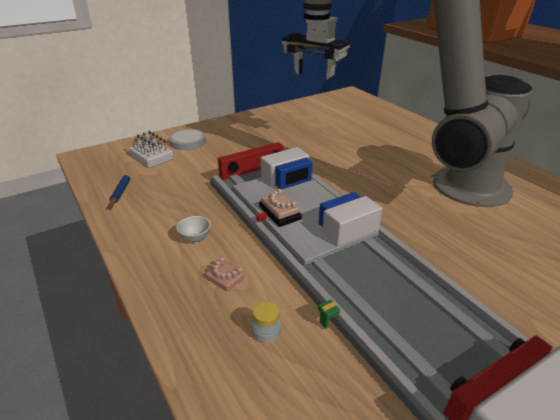

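The top view shows the carriage near the right stop, with the pointer at about (203,306), the marker at about (189,174) and the blue pads at columns 260 and 351. The bed is turned by about 1°. The scene view agrees, with the marker at (313,329). Next I'll measure these by colour and triangulation.

```bash
cat > m.py <<'E'
from h import *
def blob(c,kind,box):
    hsv=cv2.cvtColor(c["frame"],cv2.COLOR_RGB2HSV);H,S,V=[hsv[...,i].astype(int) for i in range(3)]
    m={"red":((H<8)|(H>172))&(S>150)&(V>80),"yellow":(H>20)&(H<35)&(S>130)&(V>110),"green":(H>45)&(H<85)&(S>120)&(V>40),"blue":(H>100)&(H<125)&(S>150)&(V>60)}[kind]
    k=np.zeros_like(m);k[box[0]:box[1],box[2]:box[3]]=1
    r,q=np.nonzero(m&k);return r,q
def tri(a,pa,b,pb):
    o1,d1=ray(a,pa);o2,d2=ray(b,pb)
    s=np.linalg.lstsq(np.c_[d1,-d2],o2-o1,rcond=None)[0]
    p,q=o1+s[0]*d1,o2+s[1]*d2;return (p+q)/2,np.linalg.norm(p-q)
E
python3 - <<'E'
from m import *
a=capture("top");b=capture("scene")
for k,ba,bb in(("red",(190,212,295,318),(205,228,250,275)),("yellow",(175,200,160,185),(295,328,312,345)),("green",(175,200,160,185),(295,330,312,345))):
    A=blob(a,k,ba);B=blob(b,k,bb)
    for n,X in("a",A),("b",B): print(k,n,len(X[0]),X[0].min(),X[0].max(),X[1].min(),X[1].max())
    print(tri(a,[x.mean() for x in A],b,[x.mean() for x in B]))
    print("top only",atz(a,[x.mean() for x in A],48))
for n,bx in("L",(195,300,40,78)),("R",(200,310,405,440)):
    r,q=blob(a,"red",bx);m=np.polyfit(r,q,1);print(n,len(r),m,np.percentile(q,[1,99]),r.min(),r.max())
for bx in((240,305,245,275),(240,305,335,370)):
    r,q=blob(a,"blue",bx);print("blue",np.percentile(r,[1,50,99]),np.percentile(q,[1,50,99]))
    inner=np.percentile(q,99) if bx[2]<300 else np.percentile(q,1)
    print(atz(a,(np.median(r),inner+(.5 if bx[2]<300 else -.5)),106))
for z,ed in((38,"rail"),):
    g=cv2.cvtColor(a["frame"],cv2.COLOR_RGB2GRAY)
    hsv=cv2.cvtColor(a["frame"],cv2.COLOR_RGB2HSV);S=hsv[...,1].astype(int)
    P=[];Q=[]
    for c in range(75,410,5):
        if 160<c<190 or 298<c<314: continue
        s=S[185:215,c]; i=np.argmax(s<70); P.append(atz(a,(185+i-.5,c),38)[:2])
        s=S[285:320,c][::-1]; i=np.argmax(s<70); Q.append(atz(a,(319-i+.5,c),38)[:2])
    for X in(P,Q):
        X=np.array(X);l=cv2.fitLine(X.astype(np.float32),cv2.DIST_HUBER,0,.01,.01).ravel();print(l,np.degrees(np.arctan2(-l[0],l[1])))
for n in("top","scene"):
    c=a if n=="top" else b
    for r in pinpoint("pointer",n)[:1]+pinpoint("marker",n)[:2]:print(n,r)
print(get_obs()["time"])
E
```

```text
red a 31 200 207 304 307
red b 65 212 220 257 266
(array([ 625.01265413, -126.71658162,   54.83940723]), np.float64(1.6248299273309574))
top only [ 626.13159202 -127.54322208   48.        ]
yellow a 49 183 195 170 174
yellow b 63 302 310 322 335
(array([663.36628725, 180.98020887,  54.76146852]), np.float64(0.17187368101461412))
top only [664.00854454 182.94489546  48.        ]
green a 70 184 195 167 179
green b 216 301 326 319 338
(array([663.94143771, 181.11804082,  34.85474622]), np.float64(1.0197592769290857))
top only [662.18456752 177.79201376  48.        ]
L 1063 [-3.69291117e-02  6.24499201e+01] [47. 60.] 204 292
R 1399 [1.04552988e-02 4.19107257e+02] [411.98 430.  ] 210 299
blue [249. 271. 294.] [253. 260. 266.]
[477.9756845  -38.06817385 106.        ]
blue [251. 273. 296.] [344. 351. 358.]
[ 471.87949623 -203.74284913  106.        ]
[3.0376723e-02 9.9953854e-01 6.4665778e+02 2.0472437e+01] -1.7407256
[3.0174995e-02 9.9954462e-01 3.9401294e+02 1.4147375e+01] -1.7291623
top {'at': [200.1, 303.6], 'p': 0.9}
top {'at': [197.5, 175.7], 'p': 0.72}
scene {'at': [218.6, 257.1], 'p': 0.76}
scene {'at': [309.1, 334.1], 'p': 0.57}
1.2
```

>>> {"method": "play_rows", "body": {
  "rows": [
    [[0.674, 0.972, 0], [0, 0, -0.292]],
    [[0.674, 0.972, 0], [0, 0, -0.292]],
    [[0.674, 0.972, 0], [0, 0, -0.292]],
    [[0.674, 0.972, 0], [0, 0, -0.292]],
    [[0.674, 0.972, 0], [0, 0, -0.292]],
    [[0.674, 0.972, 0], [0, 0, -0.292]],
    [[0.674, 0.972, 0], [0, 0, -0.292]],
    [[0.674, 0.972, 0], [0, 0, -0.292]],
    [[0.674, 0.972, 0], [0, 0, -0.292]],
    [[0.674, 0.972, 0], [0, 0, -0.292]],
    [[0.674, 0.972, 0], [0, 0, -0.292]],
    [[0.674, 0.972, 0], [0, 0, -0.292]]
  ],
  "hand": -1
}}

```text
time: 2.7
tool_pos: [475.8, -119.8, 240.8]
tcp_rot: [3.141, -0.0, -0.032]
contact_force: [0.7, 0.2, -0.0]
grip_width: 0.5
finger_force: 0.0
```

>>> {"method": "play_rows", "body": {
  "rows": [
    [[0, 0, 0], [0, 0, 0]],
    [[0, 0, -0.9], [0, 0, 0]],
    [[0, 0, -0.9], [0, 0, 0]],
    [[0, 0, 0], [0, 0, 0]],
    [[0, 0, 0], [0, 0, 0]]
  ]
}}

```text
time: 3.32
tool_pos: [475.5, -121.4, 187.7]
tcp_rot: [3.141, -0.001, -0.031]
contact_force: [0.0, -0.7, 0.6]
grip_width: 0.0
finger_force: 0.0
```

```bash
cat > meas.py <<'E'
from m import *
U=np.array([.0303,.99954])
def red(c):
    # pointer: small red blob near the far rail, top camera
    r,q=blob(c,"red",(188,212,80,405))
    return (r.mean(),q.mean()),len(r)
def s_ptr():
    c=capture("top");t=get_obs()["time"];px,n=red(c);p=atz(c,px,48)
    return t,p[:2]@U,n,px,c
E
python3 - <<'E'
from meas import *
o=get_obs();c=None
t,s,n,px,c=s_ptr();print(t,s,n,px,o["tool_pos"],o["tcp_rot"],o["grip_width"],o["contact_force"],o["tool_pos"][:2]@U)
b=capture("scene")
im=np.hstack([c["frame"][150:350,180:480],b["frame"][100:300,200:500]])
save({"frame":cv2.resize(im,None,fx=1.3,fy=1.3)},"above.png")
E
```

```text
3.375 -108.51276495964095 31 (np.float64(203.61290322580646), np.float64(305.5483870967742)) [ 475.4798012  -121.44406935  187.7023434 ] [ 3.14094609e+00 -1.15711020e-03 -3.08381733e-02] 0.00342259901314686 [ 0.04842329 -0.69290809  0.62050331] -106.9811671060835
```

View pics/above.png

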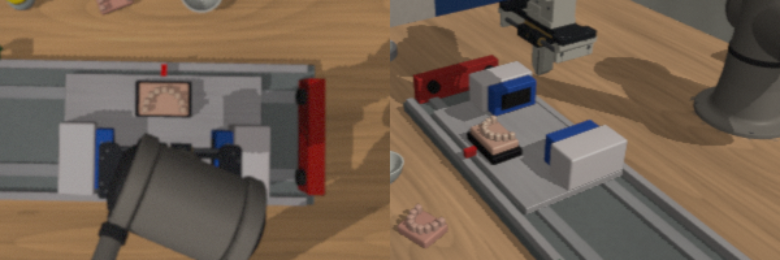

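The gripper hangs centred over the pocket and the pointer is still visible from the top. Now I'll go down.

>>> {"method": "play_rows", "body": {
  "rows": [
    [[0, 0, -0.9], [0, 0, 0]],
    [[0, 0, -0.9], [0, 0, 0]],
    [[0, 0, -0.9], [0, 0, 0]],
    [[0, 0, -0.7], [0, 0, 0]],
    [[0, 0, -0.4], [0, 0, 0]],
    [[0, 0, 0], [0, 0, 0]],
    [[0, 0, 0], [0, 0, 0]]
  ]
}}

```text
time: 4.3
tool_pos: [475.8, -121.1, 73.6]
tcp_rot: [3.141, -0.002, -0.03]
contact_force: [-0.3, -0.4, 0.9]
grip_width: 0.6
finger_force: 0.0
```

```bash
cat > sim.py <<'E'
import numpy as np
# bed coords along s (mm, s). finger trajectory: piecewise-linear of TCP s at row times, first-order-ish lag ignored
def sim(x,v,tcp0,rows,m=1.5,half=19.,k=15.,c=.15,lag=.0,gap=85.,dt=.001,off=0.):
    """x: pocket centre s, v mm/s; rows: TCP shift per 1/8 s (mm). returns arrays t,x,v,f,compF,compB"""
    f=tcp0;cmd=tcp0;out=[];t=0;fv=0
    for r in rows:
        for i in range(125):
            tgt=cmd+r*(i+1)/125
            nf=f+(tgt-f)*(1 if lag==0 else dt/lag);fv=(nf-f)/dt;f=nf
            cf=f+half-(x+gap);cb=(x-gap)-(f-half)
            # pad compressions; one-sided contact
            F=0
            if cf>0:F+=max(0,k*cf+c*(fv-v))
            if cb>0:F-=max(0,k*cb+c*(v-fv))
            F=F/1000
            a=(F-.12*v/1000-.002*np.tanh(v/.3))/m*1000
            v+=a*dt;x+=v*dt;t+=dt
            out.append((t,x,v,f,max(cf,0),max(cb,0)))
        cmd+=r
    return np.array(out)
E
python3 - <<'E'
from meas import *;from sim import sim
o=get_obs();print(o["time"],o["tool_pos"],o["tool_pos"][:2]@U,o["contact_force"],s_ptr()[:4])
for m in(1.12,1.5,1.95):
    r=sim(-107.5,0,-107.,[6.25]*24,m=m);i=np.where(r[:,4]>0)[0]
    print(m,r[i[0]][:4].round(2),r[i[-1]].round(2),r[:,4].max(),r[:,2].max())
E
```

```text
4.3 [ 475.81779007 -121.07718982   73.63639825] -106.6042152758889 [-0.30873849 -0.37535732  0.91353183] (4.35, np.float64(-108.51276495964095), 31, (np.float64(203.61290322580646), np.float64(305.5483870967742)))
1.12 [ 1.310e+00 -1.075e+02  1.000e-02 -4.145e+01] [ 2.190e+00 -6.337e+01  9.484e+01  2.550e+00  2.000e-02  0.000e+00] 13.48974228519663 95.07507717198041
1.5 [ 1.310e+00 -1.075e+02  1.000e-02 -4.145e+01] [ 2.330e+00 -5.661e+01  9.553e+01  9.300e+00  1.000e-02  0.000e+00] 15.637080804001425 95.71223988998068
1.95 [   1.31 -107.5     0.    -41.45] [ 2.460e+00 -4.967e+01  9.608e+01  1.625e+01  1.000e-02  0.000e+00] 17.852309609207744 96.21702215139796
```

>>> {"method": "play_rows", "body": {
  "rows": [
    [[0.0064, 0.21, 0], [0, 0, 0]],
    [[0.0064, 0.21, 0], [0, 0, 0]],
    [[0.0064, 0.21, 0], [0, 0, 0]],
    [[0.0064, 0.21, 0], [0, 0, 0]],
    [[0.0064, 0.21, 0], [0, 0, 0]],
    [[0.0064, 0.21, 0], [0, 0, 0]],
    [[0.0064, 0.21, 0], [0, 0, 0]],
    [[0.0064, 0.21, 0], [0, 0, 0]],
    [[0.0064, 0.21, 0], [0, 0, 0]],
    [[0.0064, 0.21, 0], [0, 0, 0]],
    [[0.0064, 0.21, 0], [0, 0, 0]],
    [[0.0064, 0.21, 0], [0, 0, 0]]
  ]
}}

```text
time: 5.85
tool_pos: [477.5, -44.8, 72.7]
tcp_rot: [3.141, 0.0, -0.03]
contact_force: [0.7, -0.0, -0.1]
grip_width: 0.3
finger_force: 0.1
```

>>> {"method": "play_rows", "body": {
  "rows": [
    [[0.0064, 0.21, 0], [0, 0, 0]],
    [[0.0064, 0.21, 0], [0, 0, 0]],
    [[0.0064, 0.21, 0], [0, 0, 0]],
    [[0.0064, 0.21, 0], [0, 0, 0]],
    [[0.0064, 0.21, 0], [0, 0, 0]],
    [[0.0064, 0.21, 0], [0, 0, 0]],
    [[0.0064, 0.21, 0], [0, 0, 0]],
    [[0.0064, 0.21, 0], [0, 0, 0]]
  ]
}}

```text
time: 6.85
tool_pos: [479.0, 5.6, 72.7]
tcp_rot: [3.142, 0.0, -0.03]
contact_force: [0.4, 1.2, 0.2]
grip_width: 0.2
finger_force: 0.0
```

```bash
python3 - <<'E'
from meas import *
o=get_obs();print(o["time"],o["tool_pos"],o["tool_pos"][:2]@U)
for i in range(4):print(s_ptr()[:4])
E
```

```text
6.85 [479.02164095   5.63930503  72.7326567 ] 20.151066670079157
(6.9, np.float64(-32.15140046989383), 33, (np.float64(203.0909090909091), np.float64(272.54545454545456)))
(6.95, np.float64(-27.62684509957026), 32, (np.float64(202.96875), np.float64(270.59375)))
(7.0, np.float64(-22.87941356158878), 33, (np.float64(202.87878787878788), np.float64(268.54545454545456)))
(7.05, np.float64(-18.247235127082075), 33, (np.float64(202.87878787878788), np.float64(266.54545454545456)))
```

>>> {"method": "play_rows", "body": {
  "rows": [
    [[0.0046, 0.15, 0], [0, 0, 0]],
    [[0.0046, 0.15, 0], [0, 0, 0]],
    [[0.0046, 0.15, 0], [0, 0, 0]],
    [[0.0046, 0.15, 0], [0, 0, 0]],
    [[0.0046, 0.15, 0], [0, 0, 0]],
    [[0.0046, 0.15, 0], [0, 0, 0]],
    [[0.0046, 0.15, 0], [0, 0, 0]],
    [[0.0046, 0.15, 0], [0, 0, 0]]
  ]
}}

```text
time: 8.05
tool_pos: [480.1, 41.5, 72.8]
tcp_rot: [3.141, -0.0, -0.03]
contact_force: [-0.1, -0.4, -0.1]
grip_width: 0.5
finger_force: 0.0
```

```bash
cat > plan.py <<'E'
from meas import *;from sim import sim
M=[]
for i in range(2):
    t,s,n,px,c=s_ptr();M.append((t-.05,s,n))
o=get_obs();f=o["tool_pos"][:2]@U
D=np.array([(6.85,-32.15),(6.90,-27.63),(6.95,-22.88),(7.0,-18.25)]+[m[:2] for m in M])
print(M,o["time"],f,o["tool_pos"])
from scipy.optimize import least_squares
def mod(p,t,k=.085): # v'=-k v-1.4
    t=t-6.85;return p[0]+(p[1]+1.4/k)*(1-np.exp(-k*t))/k-1.4*t/k
r=least_squares(lambda p:mod(p,D[:,0])-D[:,1],[-32,92]);T=o["time"]
x=mod(r.x,T);v=(mod(r.x,T+.01)-x)*100
print(r.x,r.fun.round(2),"x",x,"v",v)
for n1 in(4,5,6,7,8):
  for sp in(3.6,4.2,4.5,4.8):
    R=[]
    for m in(1.15,1.4,1.7):
        q=sim(x+1,v,f+.5,[sp]*22,m=m);i=np.where(q[:,5]>0)[0]
        R.append((round(q[i[0],0],2),round(q[i[-1],0],2),round(q[i[-1],1]-1,1),round(q[i[-1],2],1),round(q[:,5].max())))
  
    if n1==4:print(sp,R)
E
python3 plan.py
```

```text
[(8.049999999999999, np.float64(73.24754287638879), 39), (8.1, np.float64(77.42016704345586), 39)] 8.15 56.163631646831156 [480.11158301  41.63540297  72.74236656]
[-32.18514543  93.2960116 ] [-0.04  0.1  -0.02 -0.05  0.03 -0.02] x 81.49822906083139 v 81.7711661078448
3.6 [(np.float64(0.82), np.float64(1.68), np.float64(170.0), np.float64(-11.2), 11), (np.float64(0.81), np.float64(1.76), np.float64(172.3), np.float64(-13.0), 13), (np.float64(0.8), np.float64(1.84), np.float64(174.8), np.float64(-14.5), 15)]
4.2 [(np.float64(0.92), np.float64(1.77), np.float64(181.2), np.float64(-1.6), 10), (np.float64(0.91), np.float64(1.84), np.float64(183.7), np.float64(-3.4), 12), (np.float64(0.89), np.float64(1.93), np.float64(186.5), np.float64(-4.9), 13)]
4.5 [(np.float64(0.99), np.float64(1.83), np.float64(187.6), np.float64(3.1), 9), (np.float64(0.96), np.float64(1.9), np.float64(190.0), np.float64(1.2), 11), (np.float64(0.95), np.float64(1.98), np.float64(193.0), np.float64(-0.3), 12)]
4.8 [(np.float64(1.05), np.float64(1.9), np.float64(194.5), np.float64(8.3), 8), (np.float64(1.03), np.float64(1.96), np.float64(197.0), np.float64(6.3), 10), (np.float64(1.01), np.float64(2.04), np.float64(200.0), np.float64(4.6), 11)]
```

```bash
python3 - <<'E'
from sim import sim
import numpy as np
for a in(5.4,5.7,6.0):
  for b in(4.05,4.2,4.35):
    R=[]
    for m,h in((1.15,19),(1.4,19),(1.7,19),(1.4,21)):
        q=sim(81.5+1,81.8,56.7,[a]*5+[b]*15,m=m,half=h);i=np.where(q[:,5]>0)[0]
        R.append([float(z) for z in(round(q[i[0],0],2),round(q[i[-1],0],2),round(q[i[-1],1]-1,1),round(q[i[-1],2],1))])
    print(a,b,R)
E
```

```text
5.4 4.05 [[1.07, 1.91, 190.5, -2.6], [1.04, 1.98, 192.7, -4.7], [1.02, 2.06, 195.3, -6.4], [0.99, 1.93, 189.1, -5.0]]
5.4 4.2 [[1.08, 1.93, 192.5, -0.5], [1.05, 1.99, 194.7, -2.4], [1.04, 2.07, 197.4, -4.1], [1.01, 1.94, 191.0, -2.7]]
5.4 4.35 [[1.09, 1.94, 194.5, 1.8], [1.07, 2.0, 196.8, -0.2], [1.05, 2.08, 199.5, -1.8], [1.02, 1.95, 193.0, -0.5]]
5.7 4.05 [[1.1, 1.95, 193.3, -2.3], [1.08, 2.02, 195.4, -4.4], [1.06, 2.1, 198.0, -6.2], [1.03, 1.97, 191.8, -4.8]]
5.7 4.2 [[1.12, 1.97, 195.3, -0.2], [1.09, 2.03, 197.5, -2.1], [1.07, 2.11, 200.1, -3.9], [1.04, 1.98, 193.8, -2.5]]
5.7 4.35 [[1.14, 1.98, 197.4, 2.1], [1.11, 2.04, 199.6, -0.0], [1.09, 2.12, 202.3, -1.6], [1.06, 1.99, 195.8, -0.3]]
6.0 4.05 [[1.14, 1.99, 196.0, -2.0], [1.12, 2.06, 198.1, -4.2], [1.09, 2.13, 200.6, -6.0], [1.07, 2.01, 194.5, -4.5]]
6.0 4.2 [[1.16, 2.01, 198.2, 0.1], [1.13, 2.07, 200.2, -1.9], [1.11, 2.15, 202.8, -3.7], [1.08, 2.02, 196.5, -2.2]]
6.0 4.35 [[1.18, 2.02, 200.4, 2.4], [1.15, 2.08, 202.5, 0.2], [1.12, 2.16, 205.1, -1.4], [1.09, 2.03, 198.7, -0.1]]
```

>>> {"method": "play_rows", "body": {
  "rows": [
    [[0.006, 0.2, 0], [0, 0, 0]],
    [[0.006, 0.2, 0], [0, 0, 0]],
    [[0.006, 0.2, 0], [0, 0, 0]],
    [[0.006, 0.2, 0], [0, 0, 0]],
    [[0.006, 0.2, 0], [0, 0, 0]],
    [[0.0044, 0.145, 0], [0, 0, 0]],
    [[0.0044, 0.145, 0], [0, 0, 0]],
    [[0.0044, 0.145, 0], [0, 0, 0]],
    [[0.0044, 0.145, 0], [0, 0, 0]],
    [[0.0044, 0.145, 0], [0, 0, 0]],
    [[0.0044, 0.145, 0], [0, 0, 0]],
    [[0.0044, 0.145, 0], [0, 0, 0]]
  ]
}}

```text
time: 9.65
tool_pos: [482.0, 102.0, 72.8]
tcp_rot: [3.142, -0.0, -0.031]
contact_force: [-0.1, 0.6, -0.0]
grip_width: 0.3
finger_force: 0.1
```

>>> {"method": "play_rows", "body": {
  "rows": [
    [[0.0044, 0.145, 0], [0, 0, 0]],
    [[0.0044, 0.145, 0], [0, 0, 0]],
    [[0.0044, 0.145, 0], [0, 0, 0]],
    [[0.0044, 0.145, 0], [0, 0, 0]],
    [[0.0044, 0.145, 0], [0, 0, 0]]
  ]
}}

```text
time: 10.28
tool_pos: [482.6, 123.7, 72.7]
tcp_rot: [3.141, 0.0, -0.03]
contact_force: [0.2, 0.5, 0.2]
grip_width: 0.6
finger_force: 0.0
```

```bash
cat > end.py <<'E'
from meas import *
import sys
o=get_obs();print(o["time"],o["tool_pos"],o["tool_pos"][:2]@U)
for i in range(int(sys.argv[1])):
    c=capture("top");t=get_obs()["time"]-.05
    R=[x.mean() for x in blob(c,"red",(188,215,80,405))];Y=[x.mean() for x in blob(c,"yellow",(175,200,160,185))]
    print(round(t,2),np.round(R,2),np.round(Y,2),atz(c,R,48)[:2]@U,atz(c,Y,48)[:2]@U,atz(c,Y,54.8)[:2]@U)
b=capture("scene");A=c
save({"frame":cv2.resize(np.hstack([A["frame"][170:310,110:310],b["frame"][230:370,250:450]]),None,fx=2,fy=2,interpolation=cv2.INTER_CUBIC)},sys.argv[2])
E
python3 end.py 3 end1.png
```

```text
10.275 [482.5999852  123.68756141  72.7250825 ] 138.25344468737273
10.27 [201.11 169.67] [188.73 171.78] 206.88472103311307 202.74892223524196 200.807765085475
10.32 [201.16 169.67] [188.78 171.71] 206.88186555420384 202.91501469069982 200.97262627419144
10.38 [201.13 169.72] [188.74 171.83] 206.76531613902847 202.64130097271953 200.70094163451392
```

View pics/end1.png

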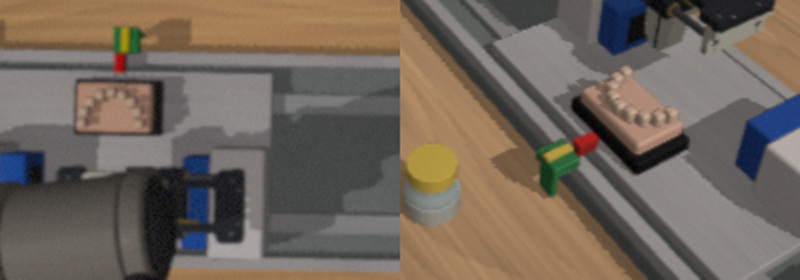

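The carriage has nearly stopped. The pointer at (201,169.7) is a few mm past the yellow line at (188.7,171.8). I'll measure this offset with both cameras.

```bash
cat > diff.py <<'E'
from meas import *
import sys
for i in range(int(sys.argv[1])):
    a=capture("top");t=get_obs()["time"]-.05;b=capture("scene")
    out=[]
    for k,ba,bb in(("red",(188,215,80,405),(285,315,325,365)),("yellow",(175,200,160,185),(295,320,312,345))):
        A=blob(a,k,ba);B=blob(b,k,bb);pa=[x.mean() for x in A];pb=[x.mean() for x in B]
        p,e=tri(a,pa,b,pb);out.append((len(B[0]),p.round(1),round(e,2),"s",(p[:2]@U).round(2),"top48",(atz(a,pa,48)[:2]@U).round(2),"sc48",(atz(b,pb,48)[:2]@U).round(2)))
    print(round(t,2));[print("  ",*z) for z in out]
o=get_obs();print(o["time"],o["tool_pos"][:2]@U)
E
python3 diff.py 3
```

```text
10.47
   98 [635.  185.9  55.3] 1.57 s 205.04 top48 206.66 sc48 200.37
   66 [663.5 181.   55. ] 0.63 s 201.01 top48 202.81 sc48 196.26
10.57
   100 [634.9 185.9  55.4] 1.3 s 205.02 top48 206.77 sc48 200.18
   68 [663.3 180.8  55. ] 0.7 s 200.86 top48 202.64 sc48 196.11
10.67
   100 [634.9 185.8  55.5] 1.19 s 204.96 top48 206.77 sc48 200.04
   66 [663.5 180.8  54.9] 0.87 s 200.87 top48 202.56 sc48 196.26
10.775 137.85284615186166
```

>>> {"method": "play_rows", "body": {
  "rows": [
    [[0, -0.0125, 0], [0, 0, 0]],
    [[0, -0.0125, 0], [0, 0, 0]],
    [[0, -0.0125, 0], [0, 0, 0]],
    [[0, -0.0125, 0], [0, 0, 0]],
    [[0, -0.0125, 0], [0, 0, 0]],
    [[0, -0.0125, 0], [0, 0, 0]],
    [[0, -0.0125, 0], [0, 0, 0]],
    [[0, -0.0125, 0], [0, 0, 0]]
  ]
}}

```text
time: 11.78
tool_pos: [482.6, 120.4, 72.7]
tcp_rot: [3.142, 0.0, -0.03]
contact_force: [-0.1, -0.2, -0.6]
grip_width: 0.2
finger_force: 0.0
```

```bash
python3 diff.py 2
```

```text
11.77
   100 [635.1 182.3  56. ] 1.0 s 201.48 top48 203.45 sc48 196.12
   68 [663.4 180.9  55.1] 0.87 s 200.88 top48 202.65 sc48 196.11
11.88
   98 [634.6 181.8  55.8] 0.65 s 200.98 top48 203.01 sc48 195.65
   67 [663.6 180.8  55. ] 0.99 s 200.87 top48 202.58 sc48 196.19
11.975 134.97273640951994
```

>>> {"method": "play_rows", "body": {
  "rows": [
    [[0.018, 0.6, 0], [0, 0, 0]],
    [[0.024, 0.8, 0], [0, 0, 0]],
    [[0.024, 0.8, 0], [0, 0, 0]],
    [[0.024, 0.8, 0], [0, 0, 0]],
    [[0.018, 0.6, 0], [0, 0, 0]],
    [[0.006, 0.2, 0], [0, 0, 0]]
  ]
}}

```text
time: 12.72
tool_pos: [485.8, 235.8, 72.7]
tcp_rot: [3.142, -0.0, -0.029]
contact_force: [-0.4, -0.3, 0.5]
grip_width: 0.3
finger_force: 0.0
```

```bash
python3 diff.py 2
```

```text
12.72
   95 [634.6 179.4  55.6] 0.97 s 198.56 top48 200.42 sc48 193.42
   67 [663.5 180.9  55. ] 0.86 s 200.91 top48 202.67 sc48 196.19
12.82
   97 [634.6 179.1  55.5] 1.37 s 198.2 top48 199.89 sc48 193.26
   67 [663.7 180.9  55.2] 1.29 s 200.91 top48 202.57 sc48 196.19
12.925 248.63554205259317
```

>>> {"method": "play_rows", "body": {
  "rows": [
    [[0.001, 0.05, 0], [0, 0, 0]],
    [[0.001, 0.05, 0], [0, 0, 0]],
    [[0, 0, 0], [0, 0, 0]],
    [[0, 0, 0], [0, 0, 0]],
    [[0, 0, 0], [0, 0, 0]],
    [[0, 0, 0], [0, 0, 0]],
    [[0, 0, 0], [0, 0, 0]],
    [[0, 0, 0], [0, 0, 0]],
    [[0, 0, 0], [0, 0, 0]],
    [[0, 0, 0], [0, 0, 0]],
    [[0, 0, 0], [0, 0, 0]],
    [[0, 0, 0], [0, 0, 0]]
  ]
}}

```text
time: 14.42
tool_pos: [486.1, 237.4, 72.7]
tcp_rot: [3.141, -0.0, -0.03]
contact_force: [0.1, 0.2, -0.9]
grip_width: 0.3
finger_force: 0.0
```

```bash
python3 diff.py 2
```

```text
14.42
   99 [634.9 178.2  56. ] 1.57 s 197.35 top48 199.13 sc48 192.03
   65 [663.6 180.8  54.8] 0.67 s 200.83 top48 202.57 sc48 196.21
14.52
   99 [634.8 178.1  55.8] 1.41 s 197.26 top48 199.02 sc48 192.08
   65 [663.6 180.8  54.8] 0.75 s 200.78 top48 202.49 sc48 196.21
14.625 252.02863797278863
```

>>> {"method": "play_rows", "body": {
  "rows": [
    [[0.002, 0.07, 0], [0, 0, 0]],
    [[0.002, 0.07, 0], [0, 0, 0]],
    [[0.002, 0.06, 0], [0, 0, 0]],
    [[0, 0.0054, 0], [0, 0, 0]],
    [[0, 0.0054, 0], [0, 0, 0]],
    [[0, 0.0054, 0], [0, 0, 0]],
    [[0, 0.0054, 0], [0, 0, 0]],
    [[0, 0.0054, 0], [0, 0, 0]],
    [[0, 0.0054, 0], [0, 0, 0]],
    [[0, 0.0054, 0], [0, 0, 0]],
    [[0, 0.0054, 0], [0, 0, 0]],
    [[0, 0.0054, 0], [0, 0, 0]]
  ]
}}

```text
time: 16.12
tool_pos: [486.2, 244.9, 72.7]
tcp_rot: [3.141, 0.0, -0.03]
contact_force: [-0.2, 0.8, 0.1]
grip_width: 0.3
finger_force: 0.0
```

```bash
python3 diff.py 1
```

```text
16.12
   99 [634.8 178.1  55.8] 1.41 s 197.26 top48 199.02 sc48 192.08
   67 [663.7 180.8  55.1] 0.99 s 200.84 top48 202.58 sc48 196.06
16.225 259.5063433955247
```

Nothing has moved yet, so I'll keep creeping.

>>> {"method": "play_rows", "body": {
  "rows": [
    [[0, 0.0054, 0], [0, 0, 0]],
    [[0, 0.0054, 0], [0, 0, 0]],
    [[0, 0.0054, 0], [0, 0, 0]],
    [[0, 0.0054, 0], [0, 0, 0]],
    [[0, 0.0054, 0], [0, 0, 0]],
    [[0, 0.0054, 0], [0, 0, 0]],
    [[0, 0.0054, 0], [0, 0, 0]],
    [[0, 0.0054, 0], [0, 0, 0]],
    [[0, 0.0054, 0], [0, 0, 0]],
    [[0, 0.0054, 0], [0, 0, 0]]
  ]
}}

```text
time: 17.48
tool_pos: [486.3, 246.5, 72.7]
tcp_rot: [3.141, 0.0, -0.03]
contact_force: [0.6, -0.2, -0.9]
grip_width: 0.9
finger_force: 0.0
```

```bash
python3 diff.py 1
```

```text
17.47
   99 [634.8 178.1  55.8] 1.43 s 197.27 top48 199.02 sc48 192.11
   66 [663.8 180.9  55.1] 0.86 s 200.9 top48 202.66 sc48 196.14
17.575 261.097489681444
```

>>> {"method": "play_rows", "body": {
  "rows": [
    [[0, 0.0054, 0], [0, 0, 0]],
    [[0, 0.0054, 0], [0, 0, 0]],
    [[0, 0.0054, 0], [0, 0, 0]],
    [[0, 0.0054, 0], [0, 0, 0]],
    [[0, 0.0054, 0], [0, 0, 0]],
    [[0, 0.0054, 0], [0, 0, 0]],
    [[0, 0.0054, 0], [0, 0, 0]],
    [[0, 0.0054, 0], [0, 0, 0]],
    [[0, 0.0054, 0], [0, 0, 0]],
    [[0, 0.0054, 0], [0, 0, 0]]
  ]
}}

```text
time: 18.82
tool_pos: [486.3, 248.1, 72.8]
tcp_rot: [3.142, 0.0, -0.03]
contact_force: [0.0, 0.1, 0.1]
grip_width: 0.7
finger_force: 0.0
```

```bash
python3 diff.py 1
```

```text
18.82
   94 [634.9 178.7  55.9] 1.69 s 197.82 top48 199.53 sc48 192.64
   65 [663.8 180.9  55.1] 0.8 s 200.98 top48 202.75 sc48 196.21
18.925 262.7406672506862
```

>>> {"method": "play_rows", "body": {
  "rows": [
    [[0, 0.0054, 0], [0, 0, 0]],
    [[0, 0.0054, 0], [0, 0, 0]],
    [[0, 0.0054, 0], [0, 0, 0]],
    [[0, 0.0054, 0], [0, 0, 0]],
    [[0, 0.0054, 0], [0, 0, 0]]
  ]
}}

```text
time: 19.55
tool_pos: [486.3, 248.9, 72.7]
tcp_rot: [3.141, 0.0, -0.03]
contact_force: [0.1, -0.2, 0.3]
grip_width: 0.4
finger_force: 0.0
```

```bash
python3 diff.py 2
```

```text
19.55
   98 [635.2 180.3  56. ] 1.05 s 199.5 top48 201.46 sc48 194.1
   67 [663.5 180.8  54.9] 0.92 s 200.79 top48 202.47 sc48 196.19
19.65
   101 [635.1 180.3  56. ] 1.12 s 199.43 top48 201.35 sc48 194.09
   66 [663.7 180.9  55. ] 1.08 s 200.91 top48 202.58 sc48 196.26
19.75 263.51896994632983
```

It's within about 1.5 mm and creeping in. I'll back off to the middle of the pocket, then check.

>>> {"method": "play_rows", "body": {
  "rows": [
    [[-0.004, -0.15, 0], [0, 0, 0]],
    [[-0.012, -0.4, 0], [0, 0, 0]],
    [[-0.018, -0.6, 0], [0, 0, 0]],
    [[-0.018, -0.6, 0], [0, 0, 0]],
    [[-0.009, -0.3, 0], [0, 0, 0]],
    [[0, 0, 0], [0, 0, 0]],
    [[0, 0, 0], [0, 0, 0]],
    [[0, 0, 0], [0, 0, 0]]
  ]
}}

```text
time: 20.75
tool_pos: [484.4, 187.9, 72.7]
tcp_rot: [-3.142, -0.0, -0.03]
contact_force: [0.6, -0.6, 0.6]
grip_width: 0.5
finger_force: 0.0
```

```bash
python3 diff.py 2
```

```text
20.75
   99 [635.1 180.7  55.9] 1.39 s 199.9 top48 201.72 sc48 194.67
   66 [663.6 180.9  54.9] 0.99 s 200.88 top48 202.55 sc48 196.26
20.85
   97 [635.  180.8  56. ] 1.66 s 199.94 top48 201.72 sc48 194.67
   66 [663.7 180.9  55.1] 1.05 s 200.96 top48 202.66 sc48 196.26
20.95 202.28683289465638
```

>>> {"method": "play_rows", "body": {
  "rows": [
    [[0, 0, 0.4], [0, 0, 0]],
    [[0, 0, 0.8], [0, 0, 0]],
    [[0, 0, 0.9], [0, 0, 0]],
    [[0, 0, 0.9], [0, 0, 0]],
    [[0, 0, 0.9], [0, 0, 0]],
    [[0, 0, 0.8], [0, 0, 0]],
    [[0, 0, 0.4], [0, 0, 0]],
    [[0, 0, 0], [0, 0, 0]],
    [[0, 0, 0], [0, 0, 0]],
    [[0, 0, 0], [0, 0, 0]]
  ]
}}

```text
time: 22.2
tool_pos: [484.0, 187.3, 224.8]
tcp_rot: [3.141, 0.002, -0.03]
contact_force: [1.2, -0.5, 0.1]
grip_width: 0.2
finger_force: 0.0
```

```bash
python3 diff.py 2; python3 end.py 1 end2.png
```

```text
22.2
   95 [635.1 180.7  55.9] 1.83 s 199.89 top48 201.57 sc48 194.79
   67 [663.5 180.7  54.9] 1.11 s 200.77 top48 202.41 sc48 196.19
22.3
   96 [634.9 180.8  55.8] 1.23 s 199.91 top48 201.75 sc48 194.71
   66 [663.4 180.9  54.8] 0.69 s 200.9 top48 202.65 sc48 196.26
22.4 201.9833677988816
22.4 [484.30981186 187.39498219 225.31001729] 201.9833677988816
22.4 [200.96 171.89] [188.74 171.83] 201.7182787349061 202.64130097271953 200.70094163451392
```

View pics/end2.png

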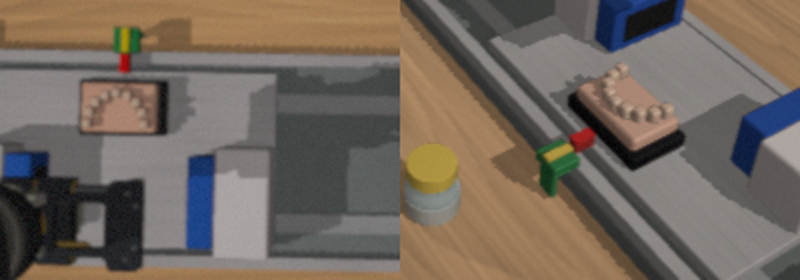

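The red pointer (201,171.9) lines up with the yellow line (188.7,171.8). The carriage is at rest and the gripper is clear of it, so I'll hand in the job.

```bash
python3 -c "
from plant import bot;print(bot.close_job())"
```

```text
the job is handed in; nothing more can be done
None
```

The carriage reached about 0.093 m/s and was braked by the back pad; it stopped about 4 mm past the mark, so I nudged it back and forth by the pads. It now rests with the pointer about 1 mm short of the green marker, with the gripper clear, and the job was handed in at about 22.5 s.

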